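Sort the parts of serviced clocks into their trays

TASK

Clear the mixed clock parts off the bench into their trays: the two brass wheels into the green tray, the two clock weights into the blue tray, and the black quartz movement into the white tray. Set each one down upright as it stands now, flat on the tray's floor and side by side (nothing stacked or leaning); do not drop or throw any part, and leave the green torch and the screwdriver alone.

Things in the scene. Friction and masses are not known exactly. Their poses are not given: they have to be found in the camera images.
- large_wheel: large brass clock wheel lying flat with its boss up: toothed disc 54 mm across and 6 mm thick with six dark round openings, and on its centre an upright round brass boss 14 mm across that rises to 42 mm above the underside (grip it there). About 90 g. Origin: centre of the underside; z up along the boss
- small_wheel: small brass clock wheel lying flat: toothed disc 40 mm across and 6 mm thick with eight dark round openings, and on its centre an upright round steel boss 12 mm across that rises to 42 mm above the underside (grip it there). About 50 g. Origin: centre of the underside; z up along the boss
- steel_weight: clock weight standing upright: bright steel cylinder 40 mm across and 54 mm high with two thin brass bands and a brass stud 8 mm across and 8 mm high on top (62 mm in all). Roughly 320 g. Origin: centre of the underside; z up
- iron_weight: clock weight standing upright: dark iron cylinder 32 mm across up to 48 mm, then a cone to 16 mm across at 58 mm, and a brass stud 8 mm across on top (66 mm in all). Roughly 280 g. Origin: centre of the underside; z up
- quartz_movement: quartz clock movement lying flat: square black plastic case 56 x 56 x 16 mm (sides along its x and y) with a brass shaft 8 mm across rising from the middle to 26 mm above the underside, a grey strip and a small red mark on top. 60 g; grip the case across two opposite sides. Origin: centre of the underside; z up
- green_tray: shallow rectangular open tray, green, fixed to the bench: outside 130 (its x) x 176 (its y) mm, inside 124 x 170 mm, floor 4 mm thick, walls 3 mm thick and 15 mm high above the bench. Origin: centre of its underside, on the bench top; z up. It may be turned by up to 9 degrees. Place for the two brass wheels
- blue_tray: shallow rectangular open tray, blue, fixed to the bench: outside 130 (its x) x 176 (its y) mm, inside 124 x 170 mm, floor 4 mm thick, walls 3 mm thick and 15 mm high above the bench. Origin: centre of its underside, on the bench top; z up. It may be turned by up to 9 degrees. Place for the two weights
- white_tray: shallow rectangular open tray, white, fixed to the bench: outside 130 (its x) x 176 (its y) mm, inside 124 x 170 mm, floor 4 mm thick, walls 3 mm thick and 15 mm high above the bench. Origin: centre of its underside, on the bench top; z up. It may be turned by up to 9 degrees. Place for the quartz movement
- torch: green pocket torch with black rings standing on end to the right of the work, 42 mm across, 110 mm high, loose. Not to be disturbed. Origin: centre of its underside
- screwdriver: screwdriver with a yellow and black handle lying to the left of the work, 190 mm long, 24 mm thick, loose. Not to be disturbed. Origin: on the bench below the point where handle and blade meet; its x runs towards the blade's tip

How it is judged:
By the outcome, as a careful person would: the job done as asked, in the order asked, and still so for the second after the job is handed in, with the robot touching nothing.
It also fails if it takes over 106 s, if anything falls off the work surface, if the arm or the gripper's body presses on something with over 40 N, if the wrist force passes 120 N, or if a joint passes its speed limit or range.

ROBOT

A 6-joint arm with a two-finger parallel gripper is mounted at the origin on the work surface. World frame = base frame: x ahead of the robot, y to its left, z up, the work surface at z = 0. Lengths are in m, angles in degrees, forces in N, time in s.
With the tool pointing down it reaches from about 0.4 to 0.925 m from the base axis. Payload 3.4 kg.
Tool frame: the origin (TCP) lies between the finger pads; the fingertips stand 19 mm ahead of it and the grasp point (between the pads) is the TCP (tcp_to_tips is the distance from the TCP to the fingertips, in m); z points along the fingers, y is the line along which they close (so a half turn about z gives the same grasp; the last joint's range is limited). The gripper opens to 85 mm and grips with 20 to 120 N. Pads are 22 mm wide; open, the fingers measure 114 mm over their backs; the gripper's body (76 mm by 85 mm) begins 54 mm behind the grasp point. The pads swing forward as they close: fully open they stand 13 mm farther back than shut.
Start: joints at [63.283, 17.578, 86.31, -0, 76.112, -4.211], TCP at [0.22, 0.531, 0.25] pointing down, gripper open.
Joint ranges: [-179.03, 179.03], [-60, 130.46], [8.19, 133.38], [-81.62, 261.62], [5.75, 156.47], [-153.77, 153.77]. Speed limits (degrees/s): [147.25, 147.25, 180, 180, 180, 180].

INTERFACE

Orientations are given as a 3x3 rotation matrix whose columns are the frame's x, y, z axes.
In Python, from workcell import * gives the robot as it stands.
- The arm moves only by the tool arm_command, never from a script. Its argument "steps" is a list of rows, each an object with "delta_pos": the shift along the tool's x, y, z each as a share of 0.2 m, from -1 to 1, a list of three; "rot": the turn, a rotation vector about the tool's x, y, z each as a share of pi/2 rad, from -1 to 1, a list of three; "claw": the finger opening in mm, from 0 to 85.4. In form: [{"delta_pos": [tx, ty, tz], "rot": [ax, ay, az], "claw": claw}, ...]. A call has 1 to 8 rows; each row is the pose to reach, as a shift and turn from the pose commanded when the call began, along the tool's axes at that moment; what a row does not reach only later rows make up. A row lasts 1/10 s, in which the tool goes at most 50 mm and 8.59 degrees, less where a joint would pass 70% of its speed; a pose out of reach is approached as far as the arm can. A call with a number of a shift or a turn outside -1 to 1 is refused whole. A call with a gripper value outside its range is refused whole. The fingers move at their own pace and stop on an object; "grip_force" is the grip in N (left out, the last holds). Time passes only in rows, so rows that repeat a pose let the fingers close. It gives the time, the measured TCP pose, the force, the opening and the grip force at its end, in the units of the state.
- read_state(): the state, without advancing time (a new reading comes with each control period).
- capture(name): name is "scene" or "top"; returns the picture (400x640x3 uint8, red, green, blue); there is no depth.
- camera_params(name): a dict with "fx", "fy", "cx", "cy" (pixels), "extrinsics" (4x4, takes a point from camera to world coordinates). Camera axes: x right, y up, looking along -z (the intrinsics and any distortion apply to the point x, -y, -z); pixel columns grow to the right and rows downward; lengths in m; the calibration is good to about 2 mm. A picture is of the moment at which its call begins. camera_params takes no time and is no camera call.
- job_done(): hands the job in; it is judged then, once.
The state is a dict: "t": time; "joints": joint angles; "dq": joint speeds; "tau": joint torques, N m; "tool_pos": TCP position; "ee_rot": TCP orientation; "force": force on the tool from outside, world axes, zero at the start; "wrist_torque": the same for the moment, N m; "width": finger opening in m; "grip_force": force on a finger pad.
Only numpy, scipy, OpenCV 4.12 (cv2) and the standard library are available. Lean on these libraries where they do the work, as an engineer would, in place of code of your own. Each camera call takes 0.05 s, during which the arm holds its last target. There are 200 camera calls.

## Working session

There is one attempt and no reset: what is moved stays moved. The work goes in short steps, Python scripts to look and compute and a tool call to move; the robot and the scene stay as the last step left them, time stands still between calls to the robot, and variables do not carry over. Pictures are saved under pics/ and viewed, at most 14 in all, crops included, and the job is handed in when it is done.

Besides the shell and the picture viewer there is one more tool, called as name(argument=value, ...) on one line, values as JSON. arm_command: Moves the arm, as the interface text tells. Shift numbers are shares of 0.2 m and turn numbers shares of pi/2 rad, none past 1 either way. Its arguments: {"type":"object","properties":{"steps":{"type":"array","items":{"type":"object","properties":{"delta_pos":{"type":"array","items":{"type":"number","minimum":-1,"maximum":1}},"rot":{"type":"array","items":{"type":"number","minimum":-1,"maximum":1}},"claw":{"type":"number"}}}},"grip_force":{"type":"number"}},"required":["steps"]}

```bash
mkdir -p pics; ls; python3 - <<'E'
from workcell import *
import cv2,numpy as np
np.set_printoptions(precision=4,suppress=True)
for n in("scene","top"):
    cv2.imwrite(f"pics/{n}0.png",capture(n)[:,:,::-1])
    print(n,camera_params(n))
s=read_state();print(s)
E
```

```text
pics
scene {'fx': 368.45641966820597, 'fy': 368.45641966820597, 'cx': 324.32546277633287, 'cy': 195.94571276660082, 'extrinsics': array([[ 0.8648, -0.2912,  0.4091,  0.9421],
       [ 0.5018,  0.5305, -0.6832, -0.6774],
       [-0.0181,  0.7961,  0.6049,  0.6432],
       [ 0.    ,  0.    ,  0.    ,  1.    ]])}
top {'fx': 410.0644905690178, 'fy': 410.0644905690178, 'cx': 325.3173277006515, 'cy': 197.4283569066272, 'extrinsics': array([[-0.0243,  0.9966, -0.0789,  0.4494],
       [-0.9991, -0.027 , -0.0335, -0.0059],
       [-0.0355,  0.078 ,  0.9963,  1.0434],
       [ 0.    ,  0.    ,  0.    ,  1.    ]])}
{'t': 0.1, 'joints': array([63.2835, 17.6185, 86.3737,  0.001 , 76.1123, -4.2124]), 'dq': array([-0.025 , -0.1149, -0.1516,  0.0886, -0.0877, -0.0509]), 'tau': array([  0.0003, -45.8534, -25.2608,   0.    ,   0.0056,  -0.    ]), 'tool_pos': array([0.2199, 0.5307, 0.2495]), 'ee_rot': array([[-0.9239,  0.3828, -0.0008],
       [ 0.3828,  0.9238, -0.0016],
       [ 0.0002, -0.0018, -1.    ]]), 'force': array([-0.2499,  0.7495,  0.229 ]), 'wrist_torque': array([-0.0245,  0.0063, -0.0175]), 'grip_force': 0.0, 'width': 0.08554486715775782}
```

View pics/top0.png

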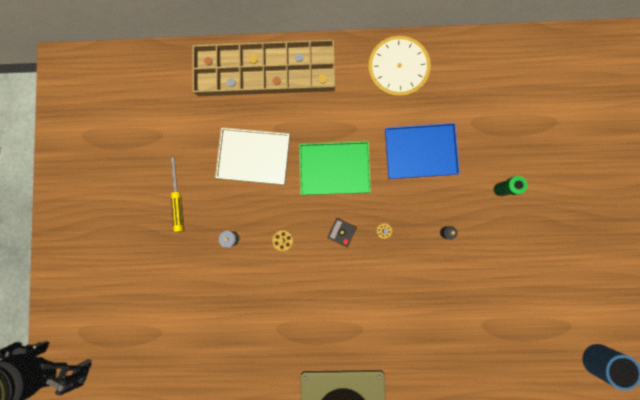

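View pics/scene0.png

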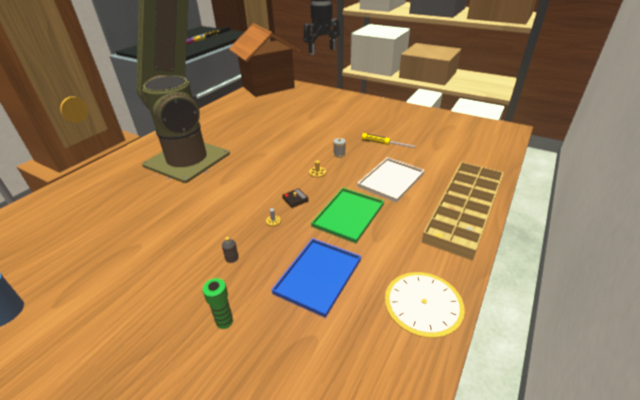

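Top view: steel weight (228,239), large wheel (283,240), quartz movement (342,232), small wheel (385,231) and iron weight (449,232). The trays are white (252,156), green (335,168) and blue (422,151), with the torch at (517,185) and the screwdriver at (177,200). I'll measure these next.

```bash
cat > h.py <<'E'
from workcell import *
import cv2,numpy as np
np.set_printoptions(precision=4,suppress=True)
def ray(n,u,v,z):
    c=camera_params(n);E=c["extrinsics"]
    d=E[:3,:3]@np.array([(u-c["cx"])/c["fx"],-(v-c["cy"])/c["fy"],-1]);o=E[:3,3]
    return (o+d*(z-o[2])/d[2])[:2]
def proj(n,p):
    c=camera_params(n);E=c["extrinsics"]
    q=E[:3,:3].T@(np.array(p)-E[:3,3]);return c["cx"]+c["fx"]*q[0]/-q[2],c["cy"]+c["fy"]*q[1]/q[2]
E
cat > m.py <<'E'
from h import *
t=cv2.imread("pics/top0.png");s=cv2.imread("pics/scene0.png")
a=cv2.resize(t[212:258,205:305],None,fx=7.9,fy=6.3,interpolation=cv2.INTER_CUBIC)
b=cv2.resize(t[212:258,320:470][:, :],None,fx=5.3,fy=6.3,interpolation=cv2.INTER_CUBIC)
cv2.imwrite("pics/z.png",np.vstack([cv2.resize(a,(790,290)),cv2.resize(b,(790,290))]))
hsv=cv2.cvtColor(t,cv2.COLOR_BGR2HSV)
for n,lo,hi,roi in(("white",(0,0,170),(180,60,255),(205,120,300,195)),("green",(45,120,60),(75,255,255),(290,130,380,205)),("blue",(100,120,60),(130,255,255),(375,110,470,190))):
    x0,y0,x1,y1=roi;m=np.zeros(t.shape[:2],np.uint8);m[y0:y1,x0:x1]=cv2.inRange(hsv,lo,hi)[y0:y1,x0:x1]
    c=max(cv2.findContours(m,0,1)[0],key=cv2.contourArea)
    for z in(.0,.015):
        w=np.float32([ray("top",*p[0],z)*1000 for p in c]);r=cv2.minAreaRect(w);print(n,z,r)
for (u,v) in((228,239),(283,240),(342,232),(385,231),(449,232)):print(hsv[v,u-9:u+10:3].tolist(), hsv[v-15,u].tolist())
E
python3 m.py
```

```text
white 0.0 ((645.4393310546875, 215.49652099609375), (178.7117919921875, 131.5484161376953), 83.1043701171875)
white 0.015 ((642.6211547851562, 212.31353759765625), (176.14251708984375, 129.65721130371094), 83.10437774658203)
green 0.0 ((607.6992797851562, 4.063346862792969), (132.32440185546875, 177.7120361328125), 0.31841012835502625)
green 0.015 ((605.4237060546875, 3.9200515747070312), (130.4220428466797, 175.15713500976562), 0.31837189197540283)
blue 0.0 ((645.781982421875, -219.52548217773438), (130.40789794921875, 177.0524139404297), 2.2050864696502686)
blue 0.015 ((642.9588623046875, -216.454345703125), (128.5330352783203, 174.50704956054688), 2.205108642578125)
[[10, 14, 161], [112, 16, 178], [21, 135, 212], [16, 22, 148], [112, 26, 180], [113, 7, 144], [15, 54, 57]] [15, 167, 162]
[[21, 167, 218], [21, 168, 211], [21, 169, 223], [21, 182, 144], [20, 169, 201], [21, 168, 211], [21, 170, 204]] [15, 169, 166]
[[14, 42, 172], [13, 40, 160], [21, 104, 71], [21, 164, 205], [23, 36, 57], [10, 30, 77], [12, 33, 78]] [15, 163, 163]
[[19, 171, 173], [21, 167, 205], [20, 130, 149], [111, 19, 175], [19, 94, 163], [19, 165, 201], [16, 168, 162]] [15, 163, 163]
[[14, 137, 80], [18, 39, 33], [23, 30, 69], [30, 10, 80], [21, 162, 201], [19, 95, 113], [15, 158, 161]] [14, 161, 160]
```

View pics/z.png

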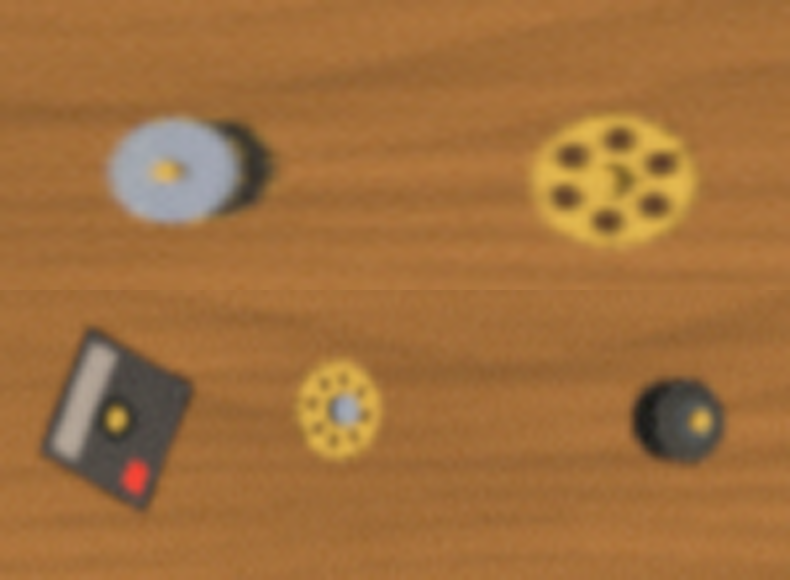

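The crop shows all five parts clearly. Studs: steel top disc centre at about (171,170) and iron stud at about (701,421). The quartz case is turned by about 25°.

```bash
cat > o.py <<'E'
from h import *
def blob(img,lo,hi,x0,y0,x1,y1):
    hsv=cv2.cvtColor(img,cv2.COLOR_BGR2HSV);m=np.zeros(img.shape[:2],np.uint8)
    m[y0:y1,x0:x1]=cv2.inRange(hsv,lo,hi)[y0:y1,x0:x1]
    return max(cv2.findContours(m,0,1)[0],key=cv2.contourArea)
K=4
t=cv2.resize(cv2.imread("pics/top0.png"),None,fx=K,fy=K,interpolation=cv2.INTER_CUBIC)
def w(c,z):return np.float32([ray("top",(p[0][0]+.5)/K-.5,(p[0][1]+.5)/K-.5,z)*1000 for p in c])
R=lambda u,v,d=14:(K*(u-d),K*(v-d),K*(u+d),K*(v+d))
for n,lo,hi,r,z in(("steel top",(0,0,125),(180,70,255),R(228,239),.054),
 ("large",(17,100,175),(25,255,255),R(283,240,18),.006),
 ("small",(17,100,175),(25,255,255),R(385,231),.006),
 ("smallboss",(90,0,110),(130,60,255),R(385,231),.042),
 ("iron",(0,0,0),(180,255,105),R(449,232),.024),
 ("ironstud",(17,110,120),(28,255,255),R(452,232,5),.064),
 ("steelstud",(15,60,120),(28,255,255),R(226,239,4),.062),
 ("quartz",(0,0,0),(180,100,255),R(342,232,17),.016),
 ("qshaft",(17,110,130),(28,255,255),R(342,232,5),.026)):
    c=blob(t,lo,hi,*r);p=w(c,z);print(n,np.round(cv2.minEnclosingCircle(p)[0]),"rect",np.round(np.hstack(cv2.minAreaRect(p)),1))
# reprojection into the scene view for a check
for n,p in(("t",(0,0,0)),):pass
E
python3 o.py
```

```text
steel top [434. 269.] rect [434.3 269.4  38.7  40.3  62.7]
large [426. 141.] rect [425.3 140.4  55.6  54.9   8.7]
small [ 444. -116.] rect [ 444.6 -116.6   40.    40.4    1.6]
smallboss [ 444. -115.] rect [ 444.1 -114.8    7.2    7.4   32.1]
iron [ 437. -271.] rect [ 436.4 -270.5   40.7   31.2   87.4]
ironstud [ 437. -271.] rect [ 436.6 -270.6   10.     7.6   88.6]
steelstud [434. 269.] rect [434.  269.    9.1   7.8  88.7]
quartz [443. -10.] rect [443.2  -9.7  54.1  53.8  63.4]
qshaft [443. -10.] rect [443.2 -10.2   8.    8.   88.6]
```

All measured sizes match the given ones. First the large wheel, at (0.4255, 0.1405).

arm_command(steps=[{"delta_pos": [-0.85,-0.71,0],"rot": [0,0,0],"claw": 45},{"delta_pos": [-0.85,-0.71,0],"rot": [0,0,0],"claw": 45},{"delta_pos": [-0.85,-0.71,0],"rot": [0,0,0],"claw": 45},{"delta_pos": [-0.85,-0.71,0],"rot": [0,0,0],"claw": 45},{"delta_pos": [-0.85,-0.71,0],"rot": [0,0,0],"claw": 45},{"delta_pos": [-0.85,-0.71,0],"rot": [0,0,0],"claw": 45}], grip_force=50)

```text
t: 0.7
tool_pos: [0.3234, 0.3321, 0.25]
ee_rot: [[-0.922, 0.386, -0.0], [0.386, 0.922, -0.002], [-0.0, -0.002, -1.0]]
force: [0.1, 0.6, 0.4]
width: 0.0446
grip_force: 0.0
```

arm_command(steps=[{"delta_pos": [-0.85,-0.71,0],"rot": [0,0,-0.25],"claw": 45},{"delta_pos": [-0.85,-0.71,0],"rot": [0,0,-0.25],"claw": 45},{"delta_pos": [-0.85,-0.71,0],"rot": [0,0,-0.25],"claw": 45},{"delta_pos": [-0.85,-0.71,0],"rot": [0,0,-0.25],"claw": 45},{"delta_pos": [-0.85,-0.71,0],"rot": [0,0,-0.25],"claw": 45},{"delta_pos": [-0.85,-0.71,0],"rot": [0,0,-0.25],"claw": 45},{"delta_pos": [-0.85,-0.71,0],"rot": [0,0,-0.25],"claw": 45}])

```text
t: 1.4
tool_pos: [0.4258, 0.1388, 0.25]
ee_rot: [[-1.0, 0.003, -0.001], [0.003, 1.0, 0.001], [0.001, 0.001, -1.0]]
force: [-0.5, 0.3, -0.7]
width: 0.0451
grip_force: 0.0
```

arm_command(steps=[{"delta_pos": [0,0.01,0.25],"rot": [0,0,0],"claw": 45},{"delta_pos": [0,0.01,0.5],"rot": [0,0,0],"claw": 45},{"delta_pos": [0,0.01,0.7],"rot": [0,0,0],"claw": 45},{"delta_pos": [0,0.01,0.8],"rot": [0,0,0],"claw": 45},{"delta_pos": [0,0.01,0.9],"rot": [0,0,0],"claw": 45},{"delta_pos": [0,0.01,0.95],"rot": [0,0,0],"claw": 45},{"delta_pos": [0,0.01,0.95],"rot": [0,0,0],"claw": 45}])

```text
t: 2.1
tool_pos: [0.4241, 0.1419, 0.0592]
ee_rot: [[-1.0, -0.002, -0.003], [-0.002, 1.0, -0.0], [0.003, -0.0, -1.0]]
force: [0.2, -0.3, 0.7]
width: 0.0449
grip_force: 0.0
```

```bash
python3 - <<'E'
from h import *
a=capture("scene")[:,:,::-1];b=capture("top")[:,:,::-1]
f=lambda i:cv2.resize(i,(400,400),interpolation=cv2.INTER_CUBIC)
cv2.imwrite("pics/g1.png",np.hstack([f(a[110:210,265:365]),f(b[190:290,233:333])]))
E
```

```text
(no output)
```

View pics/g1.png

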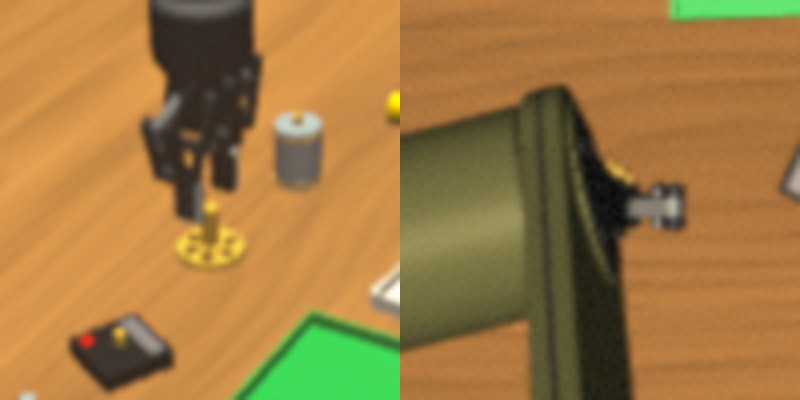

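The left view shows the fingers straddling the boss at about (210,215), so they're well centred. I'll go down and close.

arm_command(steps=[{"delta_pos": [0,0,0.07],"rot": [0,0,0],"claw": 45},{"delta_pos": [0,0,0.14],"rot": [0,0,0],"claw": 45},{"delta_pos": [0,0,0.14],"rot": [0,0,0],"claw": 45},{"delta_pos": [0,0,0.14],"rot": [0,0,0],"claw": 5},{"delta_pos": [0,0,0.14],"rot": [0,0,0],"claw": 5},{"delta_pos": [0,0,0.14],"rot": [0,0,0],"claw": 5},{"delta_pos": [0,0,0.14],"rot": [0,0,0],"claw": 5},{"delta_pos": [0,0,0.14],"rot": [0,0,0],"claw": 5}], grip_force=40)

```text
t: 3.0
tool_pos: [0.4263, 0.1409, 0.0334]
ee_rot: [[-1.0, 0.0, 0.002], [0.0, 1.0, 0.001], [-0.002, 0.001, -1.0]]
force: [-0.7, 0.8, 7.0]
width: 0.0126
grip_force: 39.1
```

```bash
cat > st.py <<'E'
from h import *
s=[read_state()];s=s[0];print(s["t"],s["tool_pos"],s["width"],s["grip_force"],s["force"],s["joints"])
E
python3 st.py
```

```text
3.0 [0.4263 0.1409 0.0334] 0.012609548469967523 39.06383514404297 [-0.7015  0.839   6.9891] [ 12.8933  24.8003 116.5291   0.0078  38.5388 -77.0998]
```

arm_command(steps=[{"delta_pos": [0,0,-0.1],"rot": [0,0,0],"claw": 5},{"delta_pos": [0,0,-0.25],"rot": [0,0,0],"claw": 5},{"delta_pos": [-0.1,-0.05,-0.35],"rot": [0,0,0],"claw": 5},{"delta_pos": [-0.3,-0.15,-0.35],"rot": [0,0,0],"claw": 5},{"delta_pos": [-0.5,-0.26,-0.35],"rot": [0,0,0],"claw": 5},{"delta_pos": [-0.7,-0.37,-0.35],"rot": [0,0,0],"claw": 5},{"delta_pos": [-0.83,-0.43,-0.35],"rot": [0,0,0],"claw": 5},{"delta_pos": [-0.9,-0.47,-0.35],"rot": [0,0,0],"claw": 5}])

```text
t: 3.8
tool_pos: [0.6087, 0.0451, 0.1027]
ee_rot: [[-1.0, 0.002, 0.003], [0.002, 1.0, -0.0], [-0.003, -0.0, -1.0]]
force: [-0.9, 0.3, -0.6]
width: 0.0129
grip_force: 39.1
```

arm_command(steps=[{"delta_pos": [0,0,0],"rot": [0,0,0],"claw": 5},{"delta_pos": [0,0,0.1],"rot": [0,0,0],"claw": 5},{"delta_pos": [0,0,0.2],"rot": [0,0,0],"claw": 5},{"delta_pos": [0,0,0.25],"rot": [0,0,0],"claw": 5},{"delta_pos": [0,0,0.29],"rot": [0,0,0],"claw": 5},{"delta_pos": [0,0,0.29],"rot": [0,0,0],"claw": 5}])

```text
t: 4.4
tool_pos: [0.6042, 0.0471, 0.0435]
ee_rot: [[-1.0, -0.0, -0.002], [-0.0, 1.0, 0.0], [0.002, 0.0, -1.0]]
force: [1.0, 0.3, -1.5]
width: 0.0127
grip_force: 39.1
```

```bash
python3 st.py; cat > pc.py <<'E'
from h import *
import sys
n=sys.argv[1];u,v,u2,v2=map(int,sys.argv[2:6])
a=capture("scene")[:,:,::-1];b=capture("top")[:,:,::-1]
f=lambda i,u,v:cv2.resize(i[v-50:v+50,u-50:u+50],(400,400),interpolation=cv2.INTER_CUBIC)
cv2.imwrite(f"pics/{n}.png",np.hstack([f(a,u,v),f(b,u2,v2)]))
E
python3 pc.py g2 345 200 335 168
```

```text
4.4 [0.6042 0.0471 0.0435] 0.012688376286591509 39.08633887767792 [ 1.0337  0.304  -1.5158] [  0.4577  32.2693  95.8658   0.0048  51.9986 -89.5642]
```

View pics/g2.png

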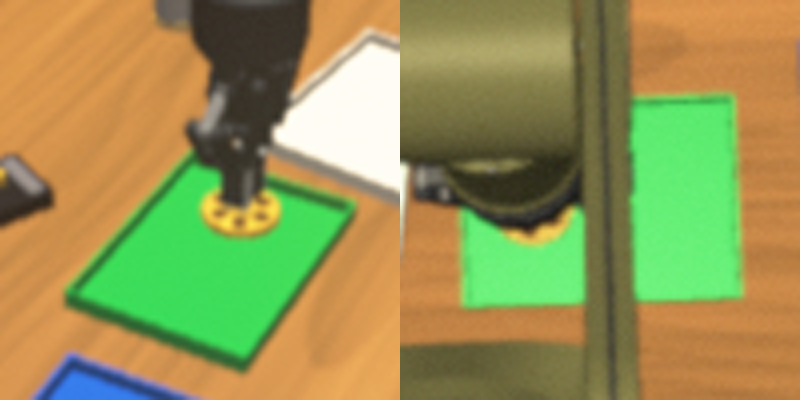

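The wheel is held level over the left part of the green tray. I'll lower it the last 8 mm.

arm_command(steps=[{"delta_pos": [0,0,0.02],"rot": [0,0,0],"claw": 5},{"delta_pos": [0,0,0.035],"rot": [0,0,0],"claw": 5},{"delta_pos": [0,0,0.04],"rot": [0,0,0],"claw": 5},{"delta_pos": [0,0,0.04],"rot": [0,0,0],"claw": 5}])

```text
t: 4.9
tool_pos: [0.606, 0.0467, 0.0374]
ee_rot: [[-1.0, 0.0, 0.001], [0.0, 1.0, 0.0], [-0.001, 0.0, -1.0]]
force: [-0.9, 0.7, 4.9]
width: 0.0128
grip_force: 39.8
```

arm_command(steps=[{"delta_pos": [0,0,0],"rot": [0,0,0],"claw": 45},{"delta_pos": [0,0,0],"rot": [0,0,0],"claw": 45},{"delta_pos": [0,0,0],"rot": [0,0,0],"claw": 45},{"delta_pos": [0,0,0],"rot": [0,0,0],"claw": 45},{"delta_pos": [0,0,-0.15],"rot": [0,0,0],"claw": 45},{"delta_pos": [0,0,-0.35],"rot": [0,0,0],"claw": 45},{"delta_pos": [0,0,-0.35],"rot": [0,0,0],"claw": 45}])

```text
t: 5.6
tool_pos: [0.6095, 0.0467, 0.1113]
ee_rot: [[-1.0, 0.0, 0.01], [0.0, 1.0, 0.0], [-0.01, 0.0, -1.0]]
force: [0.1, 0.6, -0.7]
width: 0.0452
grip_force: 0.0
```

arm_command(steps=[{"delta_pos": [0.2,-0.2,0],"rot": [0,0,0],"claw": 45},{"delta_pos": [0.35,-0.35,0],"rot": [0,0,0],"claw": 45},{"delta_pos": [0.5,-0.5,0],"rot": [0,0,0],"claw": 45},{"delta_pos": [0.65,-0.65,0],"rot": [0,0,0],"claw": 45},{"delta_pos": [0.75,-0.76,0],"rot": [0,0,0],"claw": 45},{"delta_pos": [0.805,-0.81,0],"rot": [0,0,0],"claw": 45},{"delta_pos": [0.805,-0.81,0],"rot": [0,0,0],"claw": 45}])

```text
t: 6.3
tool_pos: [0.4429, -0.116, 0.106]
ee_rot: [[-1.0, 0.003, -0.001], [0.003, 1.0, 0.0], [0.001, 0.0, -1.0]]
force: [-0.5, 0.5, 0.7]
width: 0.0447
grip_force: 0.0
```

```bash
python3 st.py; python3 pc.py g3 320 205 335 168
```

```text
6.3 [ 0.4429 -0.116   0.106 ] 0.044686480666705684 0.0 [-0.4999  0.4591  0.6521] [ -19.9603   18.2579  110.9375    0.0007   50.8809 -109.8018]
```

View pics/g3.png

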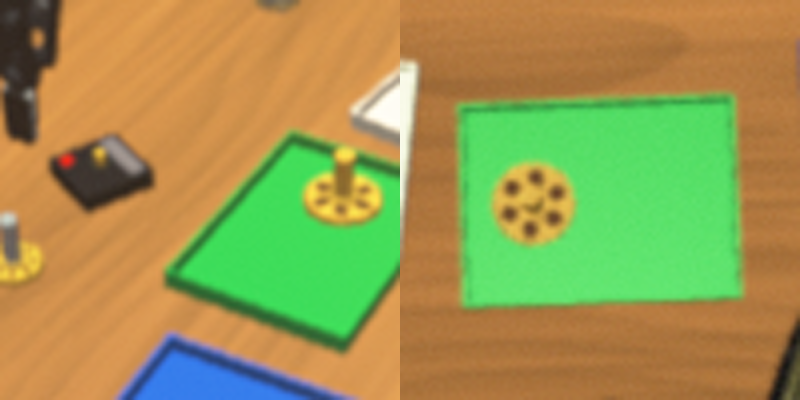

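The large wheel stands flat in the green tray. Next is the small wheel.

arm_command(steps=[{"delta_pos": [0,0,0.12],"rot": [0,0,0],"claw": 45},{"delta_pos": [0,0,0.24],"rot": [0,0,0],"claw": 45},{"delta_pos": [0,0,0.32],"rot": [0,0,0],"claw": 45},{"delta_pos": [0,0,0.37],"rot": [0,0,0],"claw": 45},{"delta_pos": [0,0,0.37],"rot": [0,0,0],"claw": 25},{"delta_pos": [0,0,0.37],"rot": [0,0,0],"claw": 4},{"delta_pos": [0,0,0.37],"rot": [0,0,0],"claw": 4},{"delta_pos": [0,0,0.37],"rot": [0,0,0],"claw": 4}])

```text
t: 7.2
tool_pos: [0.4452, -0.1154, 0.033]
ee_rot: [[-1.0, -0.0, 0.002], [-0.0, 1.0, -0.001], [-0.002, -0.001, -1.0]]
force: [-0.2, -0.5, -1.0]
width: 0.0104
grip_force: 38.9
```

arm_command(steps=[{"delta_pos": [0,0,0],"rot": [0,0,0],"claw": 4},{"delta_pos": [0,0,0],"rot": [0,0,0],"claw": 4}])

```text
t: 7.4
tool_pos: [0.4447, -0.1155, 0.0327]
ee_rot: [[-1.0, 0.0, 0.001], [0.0, 1.0, -0.0], [-0.001, -0.0, -1.0]]
force: [0.2, -0.0, 1.7]
width: 0.0107
grip_force: 39.0
```

arm_command(steps=[{"delta_pos": [0,0,-0.1],"rot": [0,0,0],"claw": 4},{"delta_pos": [0,0,-0.25],"rot": [0,0,0],"claw": 4},{"delta_pos": [-0.1,0.05,-0.35],"rot": [0,0,0],"claw": 4},{"delta_pos": [-0.3,0.14,-0.35],"rot": [0,0,0],"claw": 4},{"delta_pos": [-0.5,0.23,-0.35],"rot": [0,0,0],"claw": 4},{"delta_pos": [-0.65,0.3,-0.35],"rot": [0,0,0],"claw": 4},{"delta_pos": [-0.75,0.35,-0.35],"rot": [0,0,0],"claw": 4},{"delta_pos": [-0.8,0.37,-0.35],"rot": [0,0,0],"claw": 4}])

```text
t: 8.2
tool_pos: [0.6065, -0.0404, 0.1024]
ee_rot: [[-1.0, -0.001, 0.002], [-0.001, 1.0, 0.0], [-0.002, 0.0, -1.0]]
force: [-0.6, 0.5, -0.5]
width: 0.0103
grip_force: 39.0
```

arm_command(steps=[{"delta_pos": [0,0,0],"rot": [0,0,0],"claw": 4},{"delta_pos": [0,0,0.1],"rot": [0,0,0],"claw": 4},{"delta_pos": [0,0,0.2],"rot": [0,0,0],"claw": 4},{"delta_pos": [0,0,0.27],"rot": [0,0,0],"claw": 4},{"delta_pos": [0,0,0.31],"rot": [0,0,0],"claw": 4},{"delta_pos": [0,0,0.325],"rot": [0,0,0],"claw": 4},{"delta_pos": [0,0,0.33],"rot": [0,0,0],"claw": 4},{"delta_pos": [0,0,0.33],"rot": [0,0,0],"claw": 4}])

```text
t: 9.0
tool_pos: [0.6047, -0.0416, 0.0369]
ee_rot: [[-1.0, 0.0, 0.001], [0.0, 1.0, -0.0], [-0.001, -0.0, -1.0]]
force: [0.7, -0.5, 0.2]
width: 0.0107
grip_force: 39.3
```

arm_command(steps=[{"delta_pos": [0,0,0.004],"rot": [0,0,0],"claw": 4},{"delta_pos": [0,0,0.004],"rot": [0,0,0],"claw": 4}])

```text
t: 9.2
tool_pos: [0.605, -0.0416, 0.0367]
ee_rot: [[-1.0, 0.0, 0.002], [0.0, 1.0, -0.0], [-0.002, -0.0, -1.0]]
force: [-1.9, -0.7, 5.3]
width: 0.0111
grip_force: 39.8
```

arm_command(steps=[{"delta_pos": [0,0,0],"rot": [0,0,0],"claw": 45},{"delta_pos": [0,0,0],"rot": [0,0,0],"claw": 45},{"delta_pos": [0,0,0],"rot": [0,0,0],"claw": 45},{"delta_pos": [0,0,0],"rot": [0,0,0],"claw": 45},{"delta_pos": [0,0,-0.15],"rot": [0,0,0],"claw": 45},{"delta_pos": [0,0,-0.35],"rot": [0,0,0],"claw": 45},{"delta_pos": [0,0,-0.4],"rot": [0,0,0],"claw": 45}])

```text
t: 9.9
tool_pos: [0.6073, -0.0417, 0.1194]
ee_rot: [[-1.0, 0.0, 0.007], [0.0, 1.0, -0.001], [-0.007, -0.001, -1.0]]
force: [1.1, 0.0, 0.9]
width: 0.0447
grip_force: 0.0
```

arm_command(steps=[{"delta_pos": [0.14,-0.19,0],"rot": [0,0,0],"claw": 62},{"delta_pos": [0.28,-0.38,0],"rot": [0,0,0],"claw": 62},{"delta_pos": [0.42,-0.57,0],"rot": [0,0,0],"claw": 62},{"delta_pos": [0.56,-0.76,0],"rot": [0,0,0],"claw": 62},{"delta_pos": [0.68,-0.92,0],"rot": [0,0,0],"claw": 62}])

```text
t: 10.4
tool_pos: [0.4668, -0.2266, 0.1152]
ee_rot: [[-1.0, 0.0, -0.001], [0.0, 1.0, -0.0], [0.001, -0.0, -1.0]]
force: [0.5, -0.1, -0.5]
width: 0.0622
grip_force: 0.0
```

arm_command(steps=[{"delta_pos": [0.1,-0.15,0],"rot": [0,0,0],"claw": 62},{"delta_pos": [0.165,-0.225,0],"rot": [0,0,0],"claw": 62},{"delta_pos": [0.165,-0.225,0],"rot": [0,0,0],"claw": 62}])

```text
t: 10.7
tool_pos: [0.4337, -0.272, 0.1152]
ee_rot: [[-1.0, 0.004, -0.001], [0.004, 1.0, 0.0], [0.001, 0.0, -1.0]]
force: [-0.2, 0.1, 0.3]
width: 0.0621
grip_force: 0.0
```

```bash
python3 st.py; python3 pc.py g4 265 220 335 168
```

```text
10.7 [ 0.4337 -0.272   0.1152] 0.062067222089299996 0.0 [-0.2278  0.0678  0.3485] [ -36.7999   21.0122  103.979    -0.0437   55.0579 -126.5633]
```

View pics/g4.png

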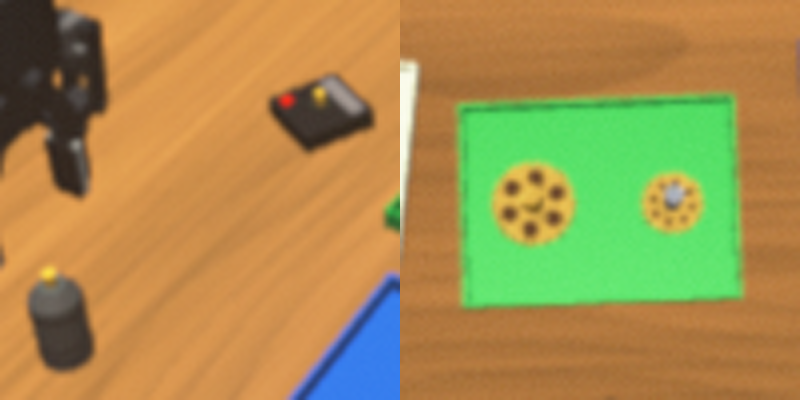

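Both wheels stand flat in the green tray. The gripper is now above the iron weight, so I'll grip it.

arm_command(steps=[{"delta_pos": [0,0,0.12],"rot": [0,0,0],"claw": 62},{"delta_pos": [0,0,0.24],"rot": [0,0,0],"claw": 62},{"delta_pos": [0,0,0.34],"rot": [0,0,0],"claw": 62},{"delta_pos": [0,0,0.415],"rot": [0,0,0],"claw": 62},{"delta_pos": [0,0,0.415],"rot": [0,0,0],"claw": 50},{"delta_pos": [0,0,0.415],"rot": [0,0,0],"claw": 36},{"delta_pos": [0,0,0.415],"rot": [0,0,0],"claw": 25},{"delta_pos": [0,0,0.415],"rot": [0,0,0],"claw": 25}], grip_force=60)

```text
t: 11.6
tool_pos: [0.4361, -0.2703, 0.0332]
ee_rot: [[-1.0, -0.0, 0.001], [-0.0, 1.0, -0.001], [-0.001, -0.001, -1.0]]
force: [0.1, -0.1, -2.6]
width: 0.0306
grip_force: 59.4
```

arm_command(steps=[{"delta_pos": [0,0,0],"rot": [0,0,0],"claw": 25},{"delta_pos": [0,0,0],"rot": [0,0,0],"claw": 25}])

```text
t: 11.8
tool_pos: [0.4358, -0.2704, 0.0331]
ee_rot: [[-1.0, 0.0, 0.001], [0.0, 1.0, -0.0], [-0.001, -0.0, -1.0]]
force: [-0.6, 2.1, 1.1]
width: 0.0305
grip_force: 59.6
```

arm_command(steps=[{"delta_pos": [0,0,-0.1],"rot": [0,0,0],"claw": 25},{"delta_pos": [0,0,-0.25],"rot": [0,0,0],"claw": 25},{"delta_pos": [-0.1,0,-0.35],"rot": [0,0,0],"claw": 25},{"delta_pos": [-0.25,0.02,-0.35],"rot": [0,0,0],"claw": 25},{"delta_pos": [-0.42,0.03,-0.35],"rot": [0,0,0],"claw": 25},{"delta_pos": [-0.6,0.05,-0.35],"rot": [0,0,0],"claw": 25},{"delta_pos": [-0.78,0.05,-0.35],"rot": [0,0,0],"claw": 25},{"delta_pos": [-0.94,0.05,-0.35],"rot": [0,0,0],"claw": 25}])

```text
t: 12.6
tool_pos: [0.6248, -0.2601, 0.1023]
ee_rot: [[-1.0, -0.0, -0.0], [-0.0, 1.0, -0.0], [0.0, -0.0, -1.0]]
force: [-0.7, -1.0, -2.2]
width: 0.0301
grip_force: 59.9
```

arm_command(steps=[{"delta_pos": [-0.1,0,0],"rot": [0,0,0],"claw": 25},{"delta_pos": [-0.1,0,0],"rot": [0,0,0],"claw": 25},{"delta_pos": [-0.1,0,0.1],"rot": [0,0,0],"claw": 25},{"delta_pos": [-0.1,0,0.2],"rot": [0,0,0],"claw": 25},{"delta_pos": [-0.1,0,0.28],"rot": [0,0,0],"claw": 25},{"delta_pos": [-0.1,0,0.32],"rot": [0,0,0],"claw": 25},{"delta_pos": [-0.1,0,0.33],"rot": [0,0,0],"claw": 25},{"delta_pos": [-0.1,0,0.33],"rot": [0,0,0],"claw": 25}])

```text
t: 13.4
tool_pos: [0.6422, -0.2603, 0.0371]
ee_rot: [[-1.0, 0.001, -0.001], [0.001, 1.0, 0.0], [0.001, 0.0, -1.0]]
force: [-1.2, 0.5, -1.4]
width: 0.0306
grip_force: 60.1
```

arm_command(steps=[{"delta_pos": [0,0,0.002],"rot": [0,0,0],"claw": 25},{"delta_pos": [0,0,0.003],"rot": [0,0,0],"claw": 25}])

```text
t: 13.6
tool_pos: [0.6426, -0.2604, 0.0371]
ee_rot: [[-1.0, 0.0, -0.001], [0.0, 1.0, -0.0], [0.001, -0.0, -1.0]]
force: [-3.4, 1.4, 5.5]
width: 0.0306
grip_force: 60.7
```

arm_command(steps=[{"delta_pos": [0,0,0],"rot": [0,0,0],"claw": 62},{"delta_pos": [0,0,0],"rot": [0,0,0],"claw": 62},{"delta_pos": [0,0,0],"rot": [0,0,0],"claw": 62},{"delta_pos": [0,0,0],"rot": [0,0,0],"claw": 62},{"delta_pos": [0,0,-0.1],"rot": [0,0,0],"claw": 62},{"delta_pos": [0,0,-0.25],"rot": [0,0,0],"claw": 62},{"delta_pos": [0,0,-0.4],"rot": [0,0,0],"claw": 62},{"delta_pos": [0,0,-0.4],"rot": [0,0,0],"claw": 62}])

```text
t: 14.4
tool_pos: [0.6468, -0.2618, 0.121]
ee_rot: [[-1.0, 0.0, 0.009], [-0.0, 1.0, -0.004], [-0.009, -0.004, -1.0]]
force: [0.1, -0.5, 0.2]
width: 0.0619
grip_force: 0.0
```

arm_command(steps=[{"delta_pos": [0.07,0.18,0],"rot": [0,0,0],"claw": 62},{"delta_pos": [0.14,0.36,0],"rot": [0,0,0],"claw": 62},{"delta_pos": [0.21,0.54,0],"rot": [0,0,0],"claw": 62},{"delta_pos": [0.28,0.71,0],"rot": [0,0,0],"claw": 62},{"delta_pos": [0.35,0.88,0],"rot": [0,0,0],"claw": 62}])

```text
t: 14.9
tool_pos: [0.5725, -0.0829, 0.1152]
ee_rot: [[-1.0, 0.0, -0.001], [0.0, 1.0, 0.0], [0.001, 0.0, -1.0]]
force: [0.3, 0.2, 0.4]
width: 0.0619
grip_force: 0.0
```

arm_command(steps=[{"delta_pos": [0.07,0.18,0],"rot": [0,0,0],"claw": 62},{"delta_pos": [0.14,0.36,0],"rot": [0,0,0],"claw": 62},{"delta_pos": [0.21,0.54,0],"rot": [0,0,0],"claw": 62},{"delta_pos": [0.28,0.71,0],"rot": [0,0,0],"claw": 62},{"delta_pos": [0.35,0.88,0],"rot": [0,0,0],"claw": 62}])

```text
t: 15.4
tool_pos: [0.5025, 0.093, 0.1154]
ee_rot: [[-1.0, 0.0, -0.001], [0.0, 1.0, 0.0], [0.001, 0.0, -1.0]]
force: [0.2, -0.5, -0.3]
width: 0.0618
grip_force: 0.0
```

arm_command(steps=[{"delta_pos": [0.07,0.18,0],"rot": [0,0,0],"claw": 66},{"delta_pos": [0.14,0.36,0],"rot": [0,0,0],"claw": 66},{"delta_pos": [0.21,0.54,0],"rot": [0,0,0],"claw": 66},{"delta_pos": [0.28,0.71,0],"rot": [0,0,0],"claw": 66},{"delta_pos": [0.33,0.82,0],"rot": [0,0,0],"claw": 66},{"delta_pos": [0.35,0.88,0],"rot": [0,0,0],"claw": 66},{"delta_pos": [0.35,0.88,0],"rot": [0,0,0],"claw": 66},{"delta_pos": [0.35,0.88,0],"rot": [0,0,0],"claw": 66}])

```text
t: 16.2
tool_pos: [0.4337, 0.2672, 0.1156]
ee_rot: [[-1.0, -0.0, -0.0], [-0.0, 1.0, -0.001], [0.0, -0.001, -1.0]]
force: [-0.4, 0.4, -0.6]
width: 0.066
grip_force: 0.0
```

```bash
python3 st.py; python3 pc.py g5 335 165 422 158
```

```text
16.2 [0.4337 0.2672 0.1156] 0.0659996928486142 0.0 [-0.3668  0.39   -0.6136] [ 26.9036  20.7996 104.2652  -0.0456  54.958  -63.0976]
```

View pics/g5.png

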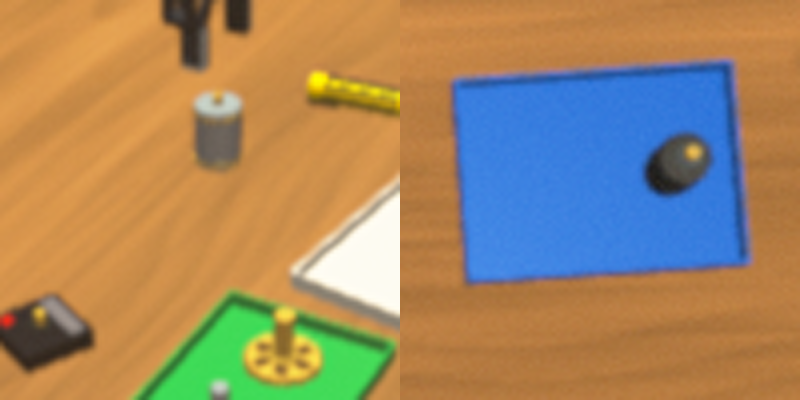

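The iron weight stands upright in the blue tray. Next is the steel weight.

arm_command(steps=[{"delta_pos": [0,0.009,0.12],"rot": [0,0,0],"claw": 66},{"delta_pos": [0,0.009,0.24],"rot": [0,0,0],"claw": 66},{"delta_pos": [0,0.009,0.34],"rot": [0,0,0],"claw": 66},{"delta_pos": [0,0.009,0.41],"rot": [0,0,0],"claw": 66},{"delta_pos": [0,0.009,0.41],"rot": [0,0,0],"claw": 55},{"delta_pos": [0,0.009,0.41],"rot": [0,0,0],"claw": 44},{"delta_pos": [0,0.009,0.41],"rot": [0,0,0],"claw": 33},{"delta_pos": [0,0.009,0.41],"rot": [0,0,0],"claw": 33}])

```text
t: 17.1
tool_pos: [0.4342, 0.2694, 0.0347]
ee_rot: [[-1.0, 0.0, 0.002], [0.0, 1.0, 0.0], [-0.002, 0.0, -1.0]]
force: [1.0, -1.0, -0.4]
width: 0.0386
grip_force: 60.6
```

arm_command(steps=[{"delta_pos": [0,0,0],"rot": [0,0,0],"claw": 33},{"delta_pos": [0,0,0],"rot": [0,0,0],"claw": 33}])

```text
t: 17.3
tool_pos: [0.4342, 0.2694, 0.0347]
ee_rot: [[-1.0, -0.0, 0.002], [-0.0, 1.0, 0.0], [-0.002, 0.0, -1.0]]
force: [1.0, -2.9, 3.2]
width: 0.0384
grip_force: 61.0
```

arm_command(steps=[{"delta_pos": [0,0,-0.1],"rot": [0,0,0],"claw": 33},{"delta_pos": [0,0,-0.25],"rot": [0,0,0],"claw": 33},{"delta_pos": [0,0,-0.4],"rot": [0,0,0],"claw": 33},{"delta_pos": [-0.03,-0.07,-0.4],"rot": [0,0,0],"claw": 33},{"delta_pos": [-0.08,-0.18,-0.4],"rot": [0,0,0],"claw": 33},{"delta_pos": [-0.15,-0.32,-0.4],"rot": [0,0,0],"claw": 33},{"delta_pos": [-0.22,-0.48,-0.4],"rot": [0,0,0],"claw": 33},{"delta_pos": [-0.3,-0.64,-0.4],"rot": [0,0,0],"claw": 33}])

```text
t: 18.1
tool_pos: [0.4923, 0.1397, 0.1124]
ee_rot: [[-1.0, -0.001, -0.003], [-0.001, 1.0, -0.001], [0.003, -0.001, -1.0]]
force: [0.6, -0.2, -4.6]
width: 0.0386
grip_force: 61.5
```

arm_command(steps=[{"delta_pos": [-0.08,-0.16,0],"rot": [0,0,0],"claw": 33},{"delta_pos": [-0.16,-0.33,0],"rot": [0,0,0],"claw": 33},{"delta_pos": [-0.24,-0.5,0],"rot": [0,0,0],"claw": 33},{"delta_pos": [-0.32,-0.68,0],"rot": [0,0,0],"claw": 33},{"delta_pos": [-0.4,-0.86,0],"rot": [0,0,0],"claw": 33}])

```text
t: 18.6
tool_pos: [0.5725, -0.0325, 0.1121]
ee_rot: [[-1.0, 0.0, -0.003], [0.0, 1.0, 0.0], [0.003, 0.0, -1.0]]
force: [0.7, 0.9, -4.0]
width: 0.0389
grip_force: 61.5
```

arm_command(steps=[{"delta_pos": [-0.08,-0.16,0],"rot": [0,0,0],"claw": 33},{"delta_pos": [-0.15,-0.32,0],"rot": [0,0,0],"claw": 33},{"delta_pos": [-0.22,-0.47,0],"rot": [0,0,0],"claw": 33},{"delta_pos": [-0.28,-0.6,0],"rot": [0,0,0],"claw": 33},{"delta_pos": [-0.32,-0.68,0],"rot": [0,0,0],"claw": 33},{"delta_pos": [-0.335,-0.715,0],"rot": [0,0,0],"claw": 33},{"delta_pos": [-0.335,-0.715,0],"rot": [0,0,0],"claw": 33}])

```text
t: 19.3
tool_pos: [0.6399, -0.174, 0.1128]
ee_rot: [[-1.0, 0.001, -0.002], [0.001, 1.0, 0.001], [0.002, 0.001, -1.0]]
force: [-0.1, 0.8, -3.8]
width: 0.0386
grip_force: 61.4
```

arm_command(steps=[{"delta_pos": [0,0,0.1],"rot": [0,0,0],"claw": 33},{"delta_pos": [0,0,0.2],"rot": [0,0,0],"claw": 33},{"delta_pos": [0,0,0.29],"rot": [0,0,0],"claw": 33},{"delta_pos": [0,0,0.34],"rot": [0,0,0],"claw": 33},{"delta_pos": [0,0,0.365],"rot": [0,0,0],"claw": 33},{"delta_pos": [0,0,0.375],"rot": [0,0,0],"claw": 33},{"delta_pos": [0,0,0.38],"rot": [0,0,0],"claw": 33},{"delta_pos": [0,0,0.38],"rot": [0,0,0],"claw": 33}])

```text
t: 20.1
tool_pos: [0.6411, -0.1736, 0.0388]
ee_rot: [[-1.0, -0.0, 0.002], [-0.0, 1.0, -0.001], [-0.002, -0.001, -1.0]]
force: [0.5, -0.0, -4.2]
width: 0.0385
grip_force: 61.5
```

arm_command(steps=[{"delta_pos": [0,0,0.002],"rot": [0,0,0],"claw": 33},{"delta_pos": [0,0,0.003],"rot": [0,0,0],"claw": 33}])

```text
t: 20.3
tool_pos: [0.6413, -0.1738, 0.0387]
ee_rot: [[-1.0, 0.0, 0.002], [0.0, 1.0, -0.0], [-0.002, -0.0, -1.0]]
force: [-1.1, 1.0, 5.1]
width: 0.0387
grip_force: 62.1
```

arm_command(steps=[{"delta_pos": [0,0,0],"rot": [0,0,0],"claw": 60},{"delta_pos": [0,0,0],"rot": [0,0,0],"claw": 60},{"delta_pos": [0,0,0],"rot": [0,0,0],"claw": 60},{"delta_pos": [0,0,0],"rot": [0,0,0],"claw": 60},{"delta_pos": [0,0,-0.1],"rot": [0,0,0],"claw": 60},{"delta_pos": [0,0,-0.25],"rot": [0,0,0],"claw": 60},{"delta_pos": [0,0,-0.4],"rot": [0,0,0],"claw": 60},{"delta_pos": [0,0,-0.4],"rot": [0,0,0],"claw": 60}])

```text
t: 21.1
tool_pos: [0.6437, -0.1746, 0.1221]
ee_rot: [[-1.0, 0.0, 0.009], [0.0, 1.0, -0.003], [-0.009, -0.003, -1.0]]
force: [1.7, 0.4, -0.2]
width: 0.0602
grip_force: 0.0
```

arm_command(steps=[{"delta_pos": [0.15,0.12,0],"rot": [0,0,0.08],"claw": 78},{"delta_pos": [0.3,0.25,0],"rot": [0,0,0.16],"claw": 78},{"delta_pos": [0.45,0.37,0],"rot": [0,0,0.24],"claw": 78},{"delta_pos": [0.6,0.5,0],"rot": [0,0,0.295],"claw": 78},{"delta_pos": [0.75,0.62,0],"rot": [0,0,0.295],"claw": 78},{"delta_pos": [0.9,0.75,0],"rot": [0,0,0.295],"claw": 78},{"delta_pos": [0.99,0.82,0],"rot": [0,0,0.295],"claw": 78},{"delta_pos": [0.99,0.82,0],"rot": [0,0,0.295],"claw": 78}])

```text
t: 21.9
tool_pos: [0.4378, -0.0077, 0.1165]
ee_rot: [[-0.895, 0.445, -0.005], [0.445, 0.895, 0.001], [0.005, -0.001, -1.0]]
force: [0.2, -0.7, 0.2]
width: 0.078
grip_force: 0.0
```

arm_command(steps=[{"delta_pos": [0,0,0.15],"rot": [0,0,0],"claw": 78},{"delta_pos": [0,0,0.25],"rot": [0,0,0],"claw": 78},{"delta_pos": [0,0,0.33],"rot": [0,0,0],"claw": 78},{"delta_pos": [0,0,0.37],"rot": [0,0,0],"claw": 78},{"delta_pos": [0,0,0.37],"rot": [0,0,0],"claw": 78}])

```text
t: 22.4
tool_pos: [0.4426, -0.0099, 0.0422]
ee_rot: [[-0.894, 0.447, -0.002], [0.447, 0.894, 0.0], [0.002, -0.001, -1.0]]
force: [-0.5, 0.2, 0.7]
width: 0.078
grip_force: 0.0
```

```bash
python3 st.py; python3 - <<'E'
from h import *
a=capture("scene")[:,:,::-1];b=capture("top")[:,:,::-1]
f=lambda i,u,v,r:cv2.resize(i[v-r:v+r,u-r:u+r],(400,500),interpolation=cv2.INTER_CUBIC)
cv2.imwrite("pics/g6.png",np.hstack([f(a,300,185,35),f(b,422,158,45)]))
E
```

```text
22.4 [ 0.4426 -0.0099  0.0422] 0.07801850519271337 0.0 [-0.4711  0.2481  0.6979] [ -6.7458  23.6117 116.6418  -0.0102  39.8465 -70.1574]
```

View pics/g6.png

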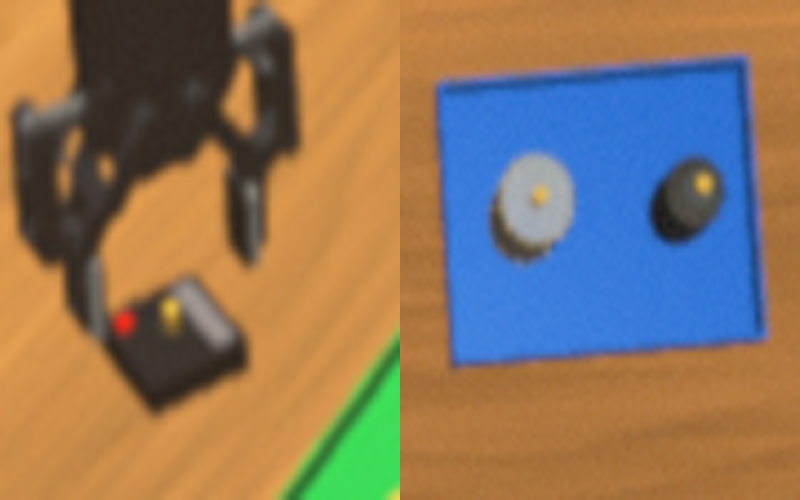

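Both weights stand in the blue tray. The fingers straddle the quartz movement. I'll work out the real fingertip height at this opening from the tip pixels, about (309,187) and (282,197).

```bash
python3 - <<'E'
from h import *
c=np.array([.4426,-.0099]);y=np.array([.447,.894])
for s in(1,-1):
  for z in(.02,.03,.04): print(s,z,proj("scene",(*(c+s*.042*y),z)))
E
```

```text
1 0.02 (np.float64(306.64254310777443), np.float64(189.69463204331635))
1 0.03 (np.float64(306.4771953765217), np.float64(186.86291756023883))
1 0.04 (np.float64(306.3099301081369), np.float64(183.99836369298794))
-1 0.02 (np.float64(280.6595608220871), np.float64(199.92124096252044))
-1 0.03 (np.float64(280.3332404340176), np.float64(197.05012609587774))
-1 0.04 (np.float64(280.0030006621813), np.float64(194.14452671213883))
```

arm_command(steps=[{"delta_pos": [0,0,0.05],"rot": [0,0,0],"claw": 78},{"delta_pos": [0,0,0.11],"rot": [0,0,0],"claw": 78},{"delta_pos": [0,0,0.11],"rot": [0,0,0],"claw": 72},{"delta_pos": [0,0,0.11],"rot": [0,0,0],"claw": 65},{"delta_pos": [0,0,0.11],"rot": [0,0,0],"claw": 58},{"delta_pos": [0,0,0.11],"rot": [0,0,0],"claw": 50},{"delta_pos": [0,0,0.11],"rot": [0,0,0],"claw": 50},{"delta_pos": [0,0,0.11],"rot": [0,0,0],"claw": 50}], grip_force=40)

```text
t: 23.3
tool_pos: [0.4429, -0.0096, 0.022]
ee_rot: [[-0.895, 0.447, 0.001], [0.447, 0.895, -0.0], [-0.001, 0.0, -1.0]]
force: [-1.1, 0.6, 5.8]
width: 0.055
grip_force: 42.6
```

arm_command(steps=[{"delta_pos": [0,0,0],"rot": [0,0,0],"claw": 50},{"delta_pos": [0,0,0],"rot": [0,0,0],"claw": 50}])

```text
t: 23.5
tool_pos: [0.4429, -0.0096, 0.022]
ee_rot: [[-0.895, 0.447, 0.001], [0.447, 0.895, -0.0], [-0.001, 0.0, -1.0]]
force: [-1.1, -0.3, 6.0]
width: 0.0547
grip_force: 42.6
```

arm_command(steps=[{"delta_pos": [0,0,-0.06],"rot": [0,0,0],"claw": 50},{"delta_pos": [0,0,-0.2],"rot": [0,0,0],"claw": 50},{"delta_pos": [0,0,-0.35],"rot": [0,0,0],"claw": 50},{"delta_pos": [-0.04,0.08,-0.35],"rot": [0,0,0],"claw": 50},{"delta_pos": [-0.09,0.22,-0.35],"rot": [0,0,0],"claw": 50},{"delta_pos": [-0.13,0.38,-0.35],"rot": [0,0,0],"claw": 50},{"delta_pos": [-0.17,0.55,-0.35],"rot": [0,0,0],"claw": 50},{"delta_pos": [-0.2,0.72,-0.35],"rot": [0,0,0],"claw": 50}])

```text
t: 24.3
tool_pos: [0.544, 0.103, 0.0905]
ee_rot: [[-0.894, 0.447, 0.0], [0.447, 0.894, 0.0], [-0.0, 0.0, -1.0]]
force: [0.4, -0.3, -0.8]
width: 0.0546
grip_force: 42.7
```

arm_command(steps=[{"delta_pos": [-0.05,0.17,0],"rot": [0,0,-0.05],"claw": 50},{"delta_pos": [-0.1,0.34,0],"rot": [0,0,-0.1],"claw": 50},{"delta_pos": [-0.14,0.5,0],"rot": [0,0,-0.15],"claw": 50},{"delta_pos": [-0.17,0.62,0],"rot": [0,0,-0.2],"claw": 50},{"delta_pos": [-0.2,0.7,0],"rot": [0,0,-0.217],"claw": 50},{"delta_pos": [-0.2,0.72,0],"rot": [0,0,-0.217],"claw": 50},{"delta_pos": [-0.2,0.72,0],"rot": [0,0,-0.217],"claw": 50}])

```text
t: 25.0
tool_pos: [0.6424, 0.2131, 0.09]
ee_rot: [[-0.993, 0.122, -0.002], [0.122, 0.993, -0.0], [0.001, -0.001, -1.0]]
force: [-0.6, 0.2, 0.5]
width: 0.0549
grip_force: 42.7
```

arm_command(steps=[{"delta_pos": [0,0,0.1],"rot": [0,0,0],"claw": 50},{"delta_pos": [0,0,0.2],"rot": [0,0,0],"claw": 50},{"delta_pos": [0,0,0.26],"rot": [0,0,0],"claw": 50},{"delta_pos": [0,0,0.3],"rot": [0,0,0],"claw": 50},{"delta_pos": [0,0,0.31],"rot": [0,0,0],"claw": 50},{"delta_pos": [0,0,0.31],"rot": [0,0,0],"claw": 50}])

```text
t: 25.6
tool_pos: [0.6429, 0.2121, 0.0294]
ee_rot: [[-0.992, 0.123, -0.0], [0.123, 0.992, -0.0], [0.0, -0.0, -1.0]]
force: [0.3, -0.2, -0.6]
width: 0.0546
grip_force: 42.7
```

```bash
python3 st.py; python3 pc.py g7 390 180 252 158
```

```text
25.6 [0.6429 0.2121 0.0294] 0.05463856639229931 42.70291864871979 [ 0.2541 -0.2423 -0.5856] [ 14.6879  37.3717  86.8178  -0.0019  55.8125 -68.2622]
```

View pics/g7.png

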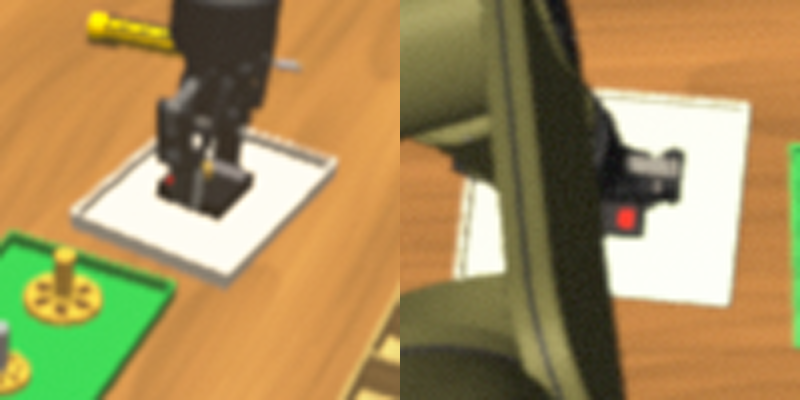

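The movement is level over the centre of the white tray. I'll lower it the last 4 mm.

arm_command(steps=[{"delta_pos": [0,0,0.008],"rot": [0,0,0],"claw": 50},{"delta_pos": [0,0,0.015],"rot": [0,0,0],"claw": 50},{"delta_pos": [0,0,0.018],"rot": [0,0,0],"claw": 50},{"delta_pos": [0,0,0.018],"rot": [0,0,0],"claw": 50}])

```text
t: 26.1
tool_pos: [0.643, 0.2124, 0.0261]
ee_rot: [[-0.993, 0.122, 0.0], [0.122, 0.993, 0.0], [-0.0, 0.0, -1.0]]
force: [-0.5, 1.2, 1.4]
width: 0.0546
grip_force: 42.9
```

arm_command(steps=[{"delta_pos": [0,0,0.003],"rot": [0,0,0],"claw": 50},{"delta_pos": [0,0,0.003],"rot": [0,0,0],"claw": 50}])

```text
t: 26.3
tool_pos: [0.643, 0.2124, 0.0261]
ee_rot: [[-0.992, 0.122, 0.001], [0.122, 0.992, 0.0], [-0.001, 0.0, -1.0]]
force: [-1.0, 0.2, 5.1]
width: 0.0547
grip_force: 43.3
```

arm_command(steps=[{"delta_pos": [0,0,0],"rot": [0,0,0],"claw": 60},{"delta_pos": [0,0,0],"rot": [0,0,0],"claw": 75},{"delta_pos": [0,0,0],"rot": [0,0,0],"claw": 75},{"delta_pos": [0,0,0],"rot": [0,0,0],"claw": 75},{"delta_pos": [0,0,-0.1],"rot": [0,0,0],"claw": 75},{"delta_pos": [0,0,-0.3],"rot": [0,0,0],"claw": 75},{"delta_pos": [0,0,-0.55],"rot": [0,0,0],"claw": 75},{"delta_pos": [0,0,-0.8],"rot": [0,0,0],"claw": 75}])

```text
t: 27.1
tool_pos: [0.6422, 0.2121, 0.1858]
ee_rot: [[-0.992, 0.122, -0.002], [0.122, 0.992, -0.001], [0.002, -0.001, -1.0]]
force: [0.8, 0.7, 0.3]
width: 0.0746
grip_force: 0.0
```

arm_command(steps=[{"delta_pos": [0.2,0.2,-0.1],"rot": [0,0,0],"claw": 75},{"delta_pos": [0.4,0.4,-0.2],"rot": [0,0,0],"claw": 75},{"delta_pos": [0.6,0.6,-0.2],"rot": [0,0,0],"claw": 75},{"delta_pos": [0.8,0.8,-0.2],"rot": [0,0,0],"claw": 75},{"delta_pos": [0.8,0.8,-0.2],"rot": [0,0,0],"claw": 75},{"delta_pos": [0.8,0.8,-0.2],"rot": [0,0,0],"claw": 75}])

```text
t: 27.7
tool_pos: [0.5003, 0.3942, 0.2253]
ee_rot: [[-0.993, 0.117, -0.001], [0.117, 0.993, 0.002], [0.001, 0.002, -1.0]]
force: [0.1, -0.6, 1.1]
width: 0.075
grip_force: 0.0
```

```bash
python3 st.py; python3 - <<'E'
from h import *
a=capture("scene")[:,:,::-1];b=capture("top")[:,:,::-1]
f=lambda i:cv2.resize(i,(800,300),interpolation=cv2.INTER_CUBIC)
cv2.imwrite("pics/g8.png",np.vstack([f(a[120:330,200:480]),f(b[110:240,160:530])]))
E
```

```text
27.7 [0.5003 0.3942 0.2253] 0.07498310880876187 0.0 [ 0.1199 -0.6235  1.069 ] [ 34.3732  23.53    80.5715   0.1216  75.9027 -48.9184]
```

View pics/g8.png

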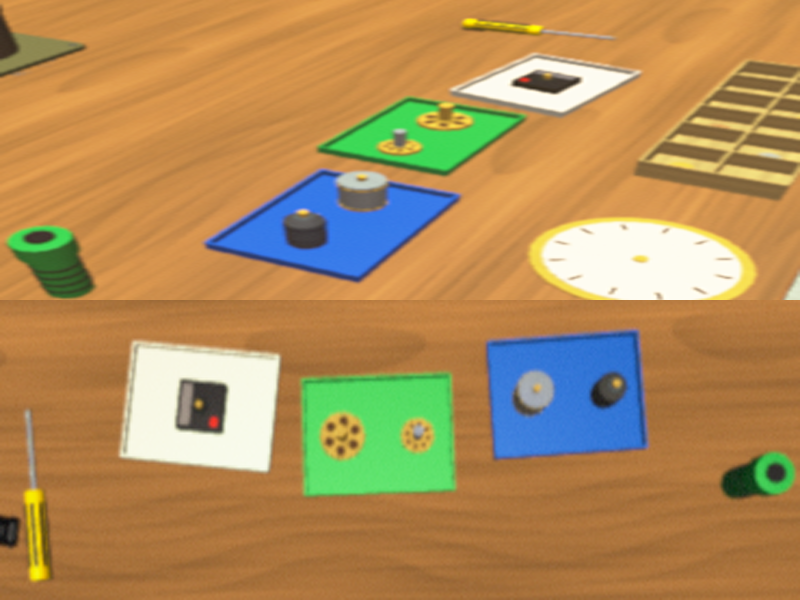

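All five parts stand flat in their own trays, the torch and screwdriver haven't moved, and the gripper is clear. I'll hand the job in.

```bash
python3 -c "
from workcell import *
print(job_done())"
```

```text
the job is handed in; nothing more can be done
None
```

Job handed in at about 28 s of the 106 s limit: both wheels are in the green tray, both weights in the blue tray and the quartz movement in the white tray, all upright and side by side, with the torch and screwdriver untouched; the judge's verdict was not returned.

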